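# Isolate the circuit and draw a fuse of unknown hand

### The job

Throw the switch lever into the notch marked by the brass stud and leave it there. Then take the round fuse cap out of the grey fuse base: nobody remembers whether it undoes clockwise or anticlockwise, so try it gently both ways, and never wrench it out before it has been turned to its release. Finish with the cap still held in the gripper, upright and still, with 3 cm or more of clear air between the bottom of its fuse and the base; leave the other things where they are.

Things in the scene. Friction and masses are not known exactly. Their poses are not given: they have to be found in the camera images.
- switch: Fixed grey changeover switch box, 170 (x) x 180 (y) x 40 mm high, in front of the robot on its right. Origin at the centre of its underside, z up. The lever turns about a vertical pivot at (45, 0) mm of this frame and points to the box's -x side (towards the robot) over a steel plate; pairs of 7 mm high aluminium teeth flank three notches.
- switch_lever (a joint): Angle of the flat steel lever about its vertical pivot, positive anticlockwise seen from above (the knob then moves to the switch's -y). It clicks into sprung notches at 0 (start; the bar then points 0.6 rad off the switch's -x, to its +y side), 0.6 (bar along -x) and 1.2 rad; stops at -0.12 and 1.32. Leaving a notch takes about 2.5 N at the knob; past half-way it is drawn into the next notch and stays.
- lever_knob (a point): Centre of the widest part of the black upright knob on the lever, 90 mm from the pivot: 24 mm across from 34 to 58 mm above the lever plate (z 74 to 98 mm over the table), its narrower neck below, its top at z 104 mm; this point is at z 86 mm. The lever's flat bar under it has its top at z 54 mm.
- notch_mid (a point): Where the marking stud stands when the middle notch (lever at 0.6 rad) is the marked one: on the plate, 117 mm from the pivot, z 40 mm.
- notch_end (a point): Where the marking stud stands when the far notch (lever at 1.2 rad) is the marked one: on the plate, 117 mm from the pivot, z 40 mm.
- off_stud: Fixed round brass stud, 18 mm across and 20 mm high with a domed top, standing on the switch plate just outside the marked notch (the middle or the far one). Origin at its foot.
- fuse_base: Fixed grey plastic fuse base, 110 (x) x 190 (y) x 55 mm high, on the robot's left. Origin at table level under the axis of the socket; the box reaches from y = -50 to +140 mm of this frame. Flat top at z 55 mm. A second pole at (0, 88) mm is blanked off by a black disc 60 mm across, 4 mm high, on which the spare fuse stands.
- fuse_cap: Loose grey round fuse cap, about 0.12 kg. Origin on its axis at the underside of its skirt (seated: 55 mm above the table, on the base's top); z up. Skirt 53 mm across, 4 mm thick; above it the ribbed round grip, 40 mm across, from 4 to 38 mm over the origin. Below hangs the fuse, 18 mm across, its bottom 36 mm below the origin. Seated, its x axis lies along the base's x axis within 3 degrees.
- socket (a point): Centre of the socket's mouth on the base's top. Hidden lugs lock the cap. Turned the right way (either way, unseen, differs by start), the cap turns freely 65 to 70 degrees to a stop and there, and up to 5 degrees before, lifts straight out. Turned the wrong way it stops within about 7 degrees. Locked, it lifts only about 2 mm.
- spare_fuse: Loose grey screw-in fuse, 24 mm across, 44 mm high, standing on the black disc of the base; leave alone. Origin at its foot.
- torch: Stainless steel torch, 160 mm long, 40 mm across its head, lying at the back; leave alone. Origin under its middle.
- tester: Blue plastic tester, 130 x 70 x 38 mm, lying at the back left; leave alone. Origin under its middle.
- bulb_carton: Cardboard bulb carton, 62 x 62 x 110 mm, at the back; leave alone. Origin under its middle.
- screw_jar: Clear jar, 64 mm across, 75 mm high, on the right; leave alone. Origin under its middle.
- screwdriver: Screwdriver with a red handle, lying between the switch and the fuse base; leave alone. Origin under its middle.
- tape: Dark tape measure, 65 x 36 x 62 mm, on the left; leave alone. Origin under its middle.
Things that resemble listed ones, but are neither listed nor needed, are in the scene too. What is shaped like the fuse_cap but orange or turquoise is not meant.

How it is judged:
By the outcome, as a careful person would: the job done as asked, in the order asked, and still so for the second after the job is handed in, while the arm keeps its last pose, push and grip.
It also fails if it takes over 51 s, if anything falls off the work surface, if the arm or the gripper's body presses on something with over 40 N, if the wrist force passes 120 N, or if a joint passes its speed limit or range.

### The arm

A 7-joint arm with a two-finger parallel gripper is mounted at the origin on the work surface. World frame = base frame: x ahead of the robot, y to its left, z up, the work surface at z = 0. Lengths are in m, angles in rad, forces in N, time in s.
With the tool pointing down it reaches from about 0.425 to 1.025 m from the base axis. Payload 3.6 kg.
Tool frame: the origin (TCP) lies on the centre line of the jaws, within the pads' length; the fingertips stand 22 mm ahead of it and the grasp point (between the pads) lies 3 mm ahead of it; y points along the fingers, z is the direction in which the jaws open and shut, and the axes are right-handed (so a half turn about y gives the same grasp; the last joint's range is limited). The gripper opens to 85 mm and grips with 20 to 120 N. Pads are 22 mm wide; open, the fingers measure 114 mm over their backs; the gripper's body (76 mm by 85 mm) begins 54 mm behind the grasp point. The pads swing forward as they close: fully open they stand 13 mm farther back than shut.
Start: joints at [-1.431, 0.591, 0.048, 1.609, -0.033, 0.943, -0.034], TCP at [0.167, 0.705, 0.253] pointing down, gripper open.
Joint ranges: [-2.69, 2.69], [-0.47, 2.24], [-1.27, 1.36], [0.19, 2.51], [-1.53, 4.68], [0.08, 2.07], [-3.09, 3.09]. Speed limits (rad/s): [2.57, 2.57, 3.14, 3.14, 3.14, 3.14, 3.14].

### API

Orientations are given as a 3x3 rotation matrix whose columns are the frame's x, y, z axes.
In Python, from workcell import observe, camera, camera_model, order, spotter gives the robot as it stands. The module is installed in compiled form; this text tells all that it offers.
- The arm moves only by the tool apply_moves, never from a script. Its argument "targets" is a list of rows, each an object of numbers: "x", "y", "z": the shift along the tool's x, y, z as a fraction of full scale; "rx", "ry", "rz": the turn, a rotation vector about the tool's x, y, z as a fraction of full scale; "grip": the opening, from 0 (shut) to 1 (fully open). A call has 1 to 5 rows; each row shifts and turns the pose as measured when the row begins, along the tool's axes as they then stand; what a row does not reach is not made up. Full scale, the value 1, is 150 mm for a shift and pi/2 rad for a turn. A row lasts 1/8 s, in which the tool goes at most 62.5 mm and 10.7 degrees, less where a joint would pass 70% of its speed; a pose out of reach is approached as far as the arm can. A call with a number of a shift or a turn outside -1 to 1 is refused whole. A call with a gripper value outside its range is refused whole. The fingers move at their own pace and stop on an object; "grip_force" is the grip in N (left out, the last holds). Time passes only in rows, so rows that do not move let the fingers close. It gives the time, the measured TCP pose, the force and the opening at its end, in the units of the state.
- observe(): the state, without advancing time (a new reading comes with each control period).
- camera(name): name is "side" or "top"; returns (picture, depth): 480x640x3 uint8, red, green, blue; 480x640 float32, m along the optical axis (not along the pixel's ray), 0 where there is no reading.
- camera_model(name): a dict with "K" (3x3 intrinsics, pixels), "k1" (the pictures are not rectified: a ray, as slopes to the right and down, at radius r is drawn at 1 + k1 r^2 times it, then the intrinsics apply), "view" (4x4, takes a point from world to camera coordinates). Camera axes: x right, y down, z forward; pixel columns grow to the right and rows downward; lengths in m; the calibration is good to about 2 mm. A picture is of the moment at which its call begins. camera_model takes no time and is no camera call.
- order.hand_in(): hands the job in, once; it reports no verdict.
Trained networks look in the newest picture that a camera, given by its name, has taken for a name from the list of things; names that differ only in an ending like _2 or _b are one class to them, and where a whole thing is asked for, a point or a joint stands for the part that bears it (a point fixed in the world has none). Each returns a list of dicts, best first, with "score" (0 to 1); they miss things now and then, are a little off and sometimes report something else, mostly with a low value. They report only what shows in the picture. A call takes as long as a camera call. They do not tell look-alikes from the thing itself.
- spotter.recognise(camera, name): "box" ([left, top, width, height] in pixels, round what is visible of it).
The state is a dict: "t": time; "qpos": joint angles; "dq": joint speeds; "joint_torque": joint torques, N m; "position": TCP position; "eef_rot": TCP orientation; "ft_force": force on the tool from outside, world axes, zero at the start; "torque": the same for the moment, N m; "opening": finger opening in m.
Only numpy, scipy, OpenCV 4.12 (cv2) and the standard library are available. Lean on these libraries where they do the work, as an engineer would, in place of code of your own. Each camera call takes 0.05 s, during which the arm holds its last target.

## Working session

There is one attempt and no reset: what is moved stays moved. The work goes in short steps, Python scripts to look and compute and a tool call to move; the robot and the scene stay as the last step left them, time stands still between calls to the robot, and variables do not carry over. Pictures are saved under pics/ and viewed, and the job is handed in when it is done.

Besides the shell and the picture viewer there is one more tool, called after ">>>" as name(argument=value, ...), one argument or row to a line, values as JSON. apply_moves: Moves the arm, as the interface text tells. Shift numbers are shares of 150 mm and turn numbers shares of pi/2 rad, none past 1 either way. Its arguments: {"type":"object","properties":{"targets":{"type":"array"},"grip_force":{"type":"number"}},"required":["targets"]}

```bash
mkdir -p pics; ls; python3 - <<'E'
from workcell import observe, camera, camera_model
import cv2,numpy as np
s=observe()
for k,v in s.items(): print(k,np.round(v,3).tolist())
for n in("side","top"):
    p,d=camera(n); cv2.imwrite(f"pics/{n}0.png",p[:,:,::-1]); np.savez(f"{n}0.npz",p=p,d=d)
    m=camera_model(n); print(n,m)
E
```

```text
pics
t 0.0
qpos [-1.432, 0.592, 0.048, 1.61, -0.033, 0.943, -0.034]
dq [-0.001, 0.001, 0.001, -0.0, 0.0, 0.0, 0.003]
joint_torque [0.0, -54.87, 1.546, -19.811, 0.009, 0.009, -0.0]
position [0.167, 0.705, 0.252]
eef_rot [[0.973, -0.0, 0.231], [-0.231, -0.002, 0.973], [0.0, -1.0, -0.002]]
ft_force [-0.747, -0.644, 0.06]
torque [-0.019, 0.005, 0.023]
opening 0.086
side {'K': array([[520.04934706,   0.        , 322.35958104],
       [  0.        , 520.04934706, 241.93703513],
       [  0.        ,   0.        ,   1.        ]]), 'k1': -0.12162616036555812, 'view': array([[-0.94642005, -0.32236138,  0.01929337,  0.55220633],
       [-0.22161892,  0.6048734 , -0.76486157,  0.20597935],
       [ 0.23489179, -0.7281561 , -0.6439057 ,  1.08559987],
       [ 0.        ,  0.        ,  0.        ,  1.        ]])}
top {'K': array([[460.62783228,   0.        , 319.72875074],
       [  0.        , 460.62783228, 244.78934918],
       [  0.        ,   0.        ,   1.        ]]), 'k1': -0.11350959922542704, 'view': array([[-0.01097631, -0.99991511,  0.00702047,  0.03005299],
       [-0.99762835,  0.01047357, -0.06802931,  0.59140443],
       [ 0.06795   , -0.00775053, -0.99765862,  1.13361034],
       [ 0.        ,  0.        ,  0.        ,  1.        ]])}
```

View pics/top0.png

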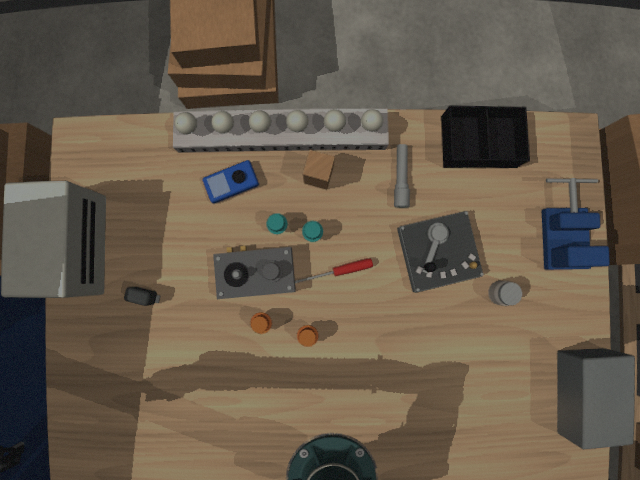

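View pics/side0.png

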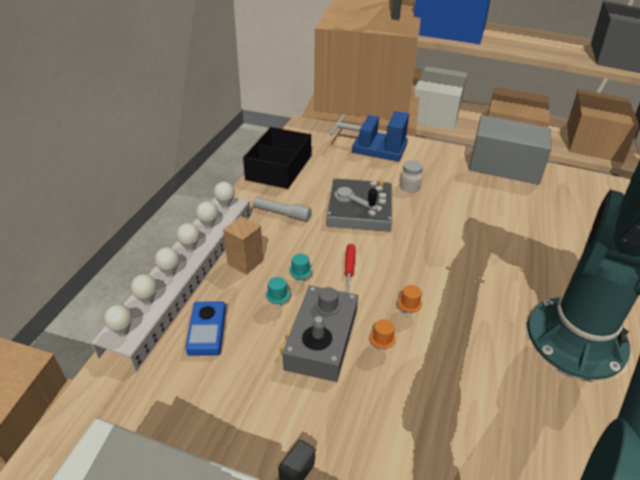

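```bash
python3 - <<'E'
import cv2,numpy as np
a=np.load('top0.npz')['p'][:,:,::-1];b=np.load('side0.npz')['p'][:,:,::-1]
c1=cv2.resize(a[205:300,390:490],(400,380),interpolation=3)
c2=cv2.resize(b[165:240,310:430],(400,250),interpolation=3)
c3=cv2.resize(a[235:310,205:305],(400,300),interpolation=3)
c4=cv2.resize(b[270:390,270:380],(330,360),interpolation=3)
o=np.zeros((600+80,800,3),np.uint8)
o=np.zeros((380+300,800,3),np.uint8)
o[:380,:400]=c1;o[:250,400:]=c2;o[380:,:400]=c3;o[280:640,400:730]=c4
cv2.imwrite('pics/crop0.png',cv2.resize(o,(700,595)))
E
```

```text
(no output)
```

View pics/crop0.png

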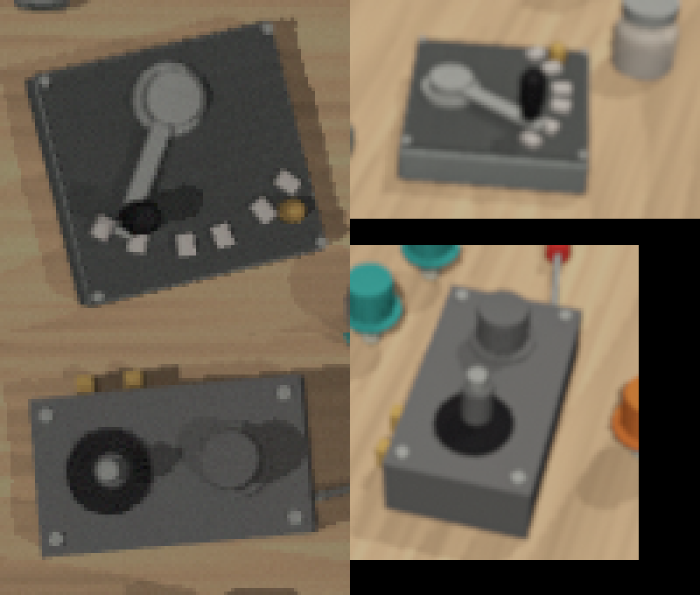

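```bash
cat > h.py <<'E'
import cv2,numpy as np
from workcell import camera_model
def rays(n):
    m=camera_model(n);K=m['K'];v,u=np.mgrid[0:480,0:640].astype(float)
    a=(u-K[0,2])/K[0,0];b=(v-K[1,2])/K[1,1];rd=np.hypot(a,b);r=rd.copy()
    for _ in range(20): r=rd/(1+m['k1']*r*r)
    f=np.where(rd>0,r/np.maximum(rd,1e-9),1)
    return np.dstack([a*f,b*f,np.ones_like(a)]),m
def cloud(n,d):
    R,m=rays(n);P=R*d[...,None];V=m['view']
    return (P-V[:3,3])@V[:3,:3]
def proj(n,X):
    m=camera_model(n);V=m['view'];c=np.atleast_2d(X)@V[:3,:3].T+V[:3,3]
    s=c[:,:2]/c[:,2:];r2=(s**2).sum(1,keepdims=True);s=s*(1+m['k1']*r2)
    return s*[m['K'][0,0],m['K'][1,1]]+m['K'][:2,2]
def plane(n,uv,z):
    R,m=rays(n);V=m['view'];o=-V[:3,:3].T@V[:3,3]
    uv=np.atleast_2d(uv).astype(np.float32)
    r=cv2.remap(R.astype(np.float32),uv[:,:1],uv[:,1:],1)[:,0]@V[:3,:3]
    return o+r*((z-o[2])/r[:,2])[:,None]
E
python3 - <<'E'
from h import *
f=np.load('top0.npz');d=f['d'];W=cloud('top',d)
def rect(roi,z0,z1):
    x0,y0,x1,y1=roi;S=np.zeros((480,640),np.uint8);S[y0:y1,x0:x1]=1
    M=(S>0)&(W[...,2]>z0)&(W[...,2]<z1)&(d>0)
    M=cv2.morphologyEx(M.astype(np.uint8),2,np.ones((3,3)))>0
    q=W[M];print(len(q),q.mean(0),cv2.minAreaRect((q[:,:2]*1000).astype(np.float32)));return q
print('switch');rect((390,200,495,300),.03,.048)
print('base');rect((205,235,305,310),.045,.058)
print('cap top');q=rect((255,250,290,290),.085,.1)
print('knob');rect((415,255,445,280),.09,.12)
print('stud/teeth');rect((462,255,482,275),.05,.08)
print('spare');rect((215,255,255,290),.085,.12)
g=plane('top',[[398.6,227.3],[465.7,211.3],[482.9,275],[414.3,292]],.04);print(g, g.mean(0))
print('stud',plane('top',[[473.5,265]],.057))
print('pivot',plane('top',[[390+168/3.5,205+98/3.5]],.06), 'knob', plane('top',[[390+139/3.5,205+217/3.5]],.1))
b=f['d']
S=np.load('side0.npz');Ws=cloud('side',S['d'])
E
```

```text
switch
4109 [ 0.57270497 -0.27475832  0.04178968] ((584.6945190429688, -284.0613098144531), (277.04180908203125, 196.22340393066406), 12.67021369934082)
base
624 [0.52526284 0.18775224 0.05573013] ((523.7680053710938, 185.36370849609375), (109.14515686035156, 188.7154998779297), 4.078638076782227)
cap top
230 [0.52755075 0.1410072  0.09466008] ((527.6963500976562, 141.19273376464844), (38.02372741699219, 35.12615966796875), 89.31842803955078)
knob
79 [ 0.53234719 -0.2335644   0.10321079] ((532.4144287109375, -234.2527618408203), (20.646039962768555, 20.825231552124023), 45.73635482788086)
stud/teeth
40 [ 0.53639175 -0.35120938  0.05845234] ((536.7459106445312, -351.8326110839844), (12.589295387268066, 14.242391586303711), 0.2226245105266571)
spare
80 [0.52061612 0.21791632 0.09770207] ((521.3692626953125, 219.0415802001953), (24.001407623291016, 21.103403091430664), 89.7081069946289)
[[ 0.63170677 -0.17213487  0.04      ]
 [ 0.6707028  -0.34340793  0.04      ]
 [ 0.51054474 -0.38226873  0.04      ]
 [ 0.4713781  -0.20775227  0.04      ]] [ 0.5710831  -0.27639095  0.04      ]
stud [[ 0.53548431 -0.3529524   0.057     ]]
pivot [[ 0.61482523 -0.26546859  0.06      ]] knob [[ 0.53139027 -0.23277418  0.1       ]]
```

```bash
cat > plan.py <<'E'
import sys,numpy as np
from workcell import observe
def rows(P,dyaw,n,p0=None,R0=None):
    """straight to P with yaw change (ccw +) over n rows; prints fractions"""
    s=observe();p=np.array(s['position'] if p0 is None else p0);R=np.array(s['eef_rot'] if R0 is None else R0)
    d=(np.array(P)-p)/n;a=dyaw/n;out=[]
    c,q=np.cos(a),np.sin(a);Z=np.array([[c,-q,0],[q,c,0],[0,0,1]])
    for i in range(n):
        l=R.T@d/.15;out.append((*np.round(l,3),round(-a/(np.pi/2),3)));R=Z@R;p=p+d
    for o in out:print('{"x":%.3f,"y":%.3f,"z":%.3f,"ry":%.3f}'%tuple(float(v) for v in o))
    return p,R
def tilt():
    s=observe();R=np.array(s['eef_rot']);y=R[:,1];w=np.cross(y,[0,0,-1]);l=R.T@w/(np.pi/2)
    print('t',s['t'],'pos',np.round(s['position'],4),'zang',round(float(np.arctan2(R[1,2],R[0,2])),3),'level rx,rz',np.round(l[[0,2]],4),'F',np.round(s['ft_force'],2),'T',np.round(s['torque'],2),'open',round(s['opening'],4),'q',np.round(s['qpos'],2))
E
python3 - <<'E'
from plan import *
p,R=rows((.45,.25,.25),-11*.156,11)
rows((.531,-.233,.20),-10*.156,10,p,R)
E
```

```text
{"x":0.230,"y":0.002,"z":-0.229,"ry":0.099}
{"x":0.263,"y":0.002,"z":-0.190,"ry":0.099}
{"x":0.289,"y":0.002,"z":-0.147,"ry":0.099}
{"x":0.309,"y":0.002,"z":-0.100,"ry":0.099}
{"x":0.321,"y":0.002,"z":-0.051,"ry":0.099}
{"x":0.325,"y":0.001,"z":-0.000,"ry":0.099}
{"x":0.321,"y":0.001,"z":0.050,"ry":0.099}
{"x":0.309,"y":0.001,"z":0.099,"ry":0.099}
{"x":0.290,"y":0.001,"z":0.146,"ry":0.099}
{"x":0.264,"y":0.001,"z":0.189,"ry":0.099}
{"x":0.231,"y":0.001,"z":0.228,"ry":0.099}
{"x":0.279,"y":0.033,"z":0.169,"ry":0.099}
{"x":0.250,"y":0.033,"z":0.210,"ry":0.099}
{"x":0.214,"y":0.033,"z":0.247,"ry":0.099}
{"x":0.173,"y":0.033,"z":0.277,"ry":0.099}
{"x":0.128,"y":0.033,"z":0.300,"ry":0.099}
{"x":0.080,"y":0.033,"z":0.317,"ry":0.099}
{"x":0.030,"y":0.033,"z":0.325,"ry":0.099}
{"x":-0.021,"y":0.033,"z":0.326,"ry":0.099}
{"x":-0.072,"y":0.033,"z":0.319,"ry":0.099}
{"x":-0.120,"y":0.033,"z":0.304,"ry":0.099}
```

Things that could be mistaken, with their pixels in the top picture:
- **Lever knob:** the black upright at (430,267). The black disc at (235,273) is the blanked pole.
- **Stud:** the brass dome at (473,265), outside the far pair of teeth, within about 1 mm of notch_end. The brass bits at (232,248) and (243,247) are terminals on the fuse base.
- **Cap:** the grey one in the base at (270,270). The turquoise ones at (277,223) and (312,231), and the orange ones at (260,323) and (307,337), are not meant.

The close crop confirms these choices, so the target is the far notch (lever at 1.2 rad).

>>> apply_moves(
  targets=[
    {"x": 0.23, "y": 0, "z": -0.229, "ry": 0.1, "grip": 0.65},
    {"x": 0.263, "y": 0, "z": -0.19, "ry": 0.1, "grip": 0.65},
    {"x": 0.289, "y": 0, "z": -0.147, "ry": 0.1, "grip": 0.65},
    {"x": 0.309, "y": 0, "z": -0.1, "ry": 0.1, "grip": 0.65},
    {"x": 0.321, "y": 0, "z": -0.05, "ry": 0.1, "grip": 0.65},
  ],
  grip_force=30,
)

```text
$.targets[0]: bad value
```

```bash
python3 -c "
from plan import *
tilt()
p,R=rows((.45,.25,.25),-7*.156,7)
rows((.531,-.233,.20),-10*.156,10,p,R)"
```

```text
t 0.1 pos [0.1671 0.7048 0.2522] zang 1.338 level rx,rz [0.0013 0.0001] F [ 0.28  0.29 -0.18] T [-0.   -0.01 -0.  ] open 0.0854 q [-1.43  0.59  0.05  1.61 -0.03  0.94 -0.03]
{"x":0.362,"y":0.003,"z":-0.359,"ry":0.099}
{"x":0.413,"y":0.003,"z":-0.299,"ry":0.099}
{"x":0.455,"y":0.003,"z":-0.231,"ry":0.099}
{"x":0.485,"y":0.003,"z":-0.157,"ry":0.099}
{"x":0.504,"y":0.002,"z":-0.080,"ry":0.099}
{"x":0.510,"y":0.002,"z":-0.001,"ry":0.099}
{"x":0.504,"y":0.002,"z":0.078,"ry":0.099}
{"x":0.325,"y":0.033,"z":-0.026,"ry":0.099}
{"x":0.326,"y":0.033,"z":0.025,"ry":0.099}
{"x":0.318,"y":0.033,"z":0.075,"ry":0.099}
{"x":0.302,"y":0.033,"z":0.124,"ry":0.099}
{"x":0.279,"y":0.033,"z":0.169,"ry":0.099}
{"x":0.250,"y":0.033,"z":0.210,"ry":0.099}
{"x":0.214,"y":0.033,"z":0.247,"ry":0.099}
{"x":0.173,"y":0.033,"z":0.277,"ry":0.099}
{"x":0.128,"y":0.033,"z":0.300,"ry":0.099}
{"x":0.080,"y":0.033,"z":0.317,"ry":0.099}
```

>>> apply_moves(
  targets=[
    {"x": 0.23, "y": 0, "z": -0.229, "rx": 0, "ry": 0.1, "rz": 0, "grip": 0.65},
    {"x": 0.263, "y": 0, "z": -0.19, "rx": 0, "ry": 0.1, "rz": 0, "grip": 0.65},
    {"x": 0.289, "y": 0, "z": -0.147, "rx": 0, "ry": 0.1, "rz": 0, "grip": 0.65},
    {"x": 0.309, "y": 0, "z": -0.1, "rx": 0, "ry": 0.1, "rz": 0, "grip": 0.65},
    {"x": 0.321, "y": 0, "z": -0.05, "rx": 0, "ry": 0.1, "rz": 0, "grip": 0.65},
  ],
  grip_force=30,
)

```text
t: 0.72
position: [0.2922, 0.4941, 0.2493]
eef_rot: [[0.511, -0.004, 0.86], [-0.86, -0.002, 0.511], [-0.0, -1.0, -0.005]]
ft_force: [0.0, 0.8, -0.1]
opening: 0.0554
```

```bash
python3 -c "
from plan import *
tilt()
p,R=rows((.45,.25,.25),-6*.156,6)
rows((.531,-.233,.20),-10*.156,10,p,R)"
```

```text
t 0.725 pos [0.2922 0.4941 0.2493] zang 0.536 level rx,rz [ 0.0031 -0.0001] F [ 0.04  0.85 -0.15] T [ 0.02 -0.01  0.  ] open 0.0554 q [-1.32  0.42  0.27  1.96 -0.16  0.78 -0.42]
{"x":0.323,"y":-0.001,"z":0.012,"ry":0.099}
{"x":0.317,"y":-0.001,"z":0.062,"ry":0.099}
{"x":0.303,"y":-0.001,"z":0.111,"ry":0.099}
{"x":0.283,"y":-0.002,"z":0.156,"ry":0.099}
{"x":0.255,"y":-0.002,"z":0.198,"ry":0.099}
{"x":0.221,"y":-0.002,"z":0.236,"ry":0.099}
{"x":0.276,"y":0.032,"z":0.175,"ry":0.099}
{"x":0.245,"y":0.032,"z":0.216,"ry":0.099}
{"x":0.209,"y":0.032,"z":0.251,"ry":0.099}
{"x":0.167,"y":0.032,"z":0.281,"ry":0.099}
{"x":0.121,"y":0.032,"z":0.303,"ry":0.099}
{"x":0.073,"y":0.032,"z":0.318,"ry":0.099}
{"x":0.022,"y":0.032,"z":0.326,"ry":0.099}
{"x":-0.028,"y":0.032,"z":0.325,"ry":0.099}
{"x":-0.079,"y":0.032,"z":0.317,"ry":0.099}
{"x":-0.127,"y":0.032,"z":0.301,"ry":0.099}
```

>>> apply_moves(
  targets=[
    {"x": 0.323, "y": 0, "z": 0.012, "rx": 0, "ry": 0.1, "rz": 0, "grip": 0.65},
    {"x": 0.317, "y": 0, "z": 0.062, "rx": 0, "ry": 0.1, "rz": 0, "grip": 0.65},
    {"x": 0.303, "y": 0, "z": 0.111, "rx": 0, "ry": 0.1, "rz": 0, "grip": 0.65},
    {"x": 0.283, "y": 0, "z": 0.156, "rx": 0, "ry": 0.1, "rz": 0, "grip": 0.65},
    {"x": 0.255, "y": 0, "z": 0.198, "rx": 0, "ry": 0.1, "rz": 0, "grip": 0.65},
  ],
)

```text
t: 1.35
position: [0.4234, 0.2811, 0.2485]
eef_rot: [[-0.271, -0.005, 0.962], [-0.962, -0.003, -0.271], [0.005, -1.0, -0.004]]
ft_force: [1.3, 1.1, -0.3]
opening: 0.0553
```

```bash
python3 -c "
from plan import *
tilt()
p,R=rows((.531,-.233,.20),-12*.145,12)"
```

```text
t 1.35 pos [0.4234 0.2811 0.2485] zang -0.275 level rx,rz [0.0026 0.0029] F [ 1.33  1.13 -0.32] T [ 0.07 -0.03  0.01] open 0.0553 q [-1.08  0.37  0.53  2.11 -0.27  0.74 -0.65]
{"x":0.259,"y":0.028,"z":0.135,"ry":0.092}
{"x":0.236,"y":0.027,"z":0.171,"ry":0.092}
{"x":0.209,"y":0.027,"z":0.203,"ry":0.092}
{"x":0.178,"y":0.027,"z":0.232,"ry":0.092}
{"x":0.142,"y":0.027,"z":0.255,"ry":0.092}
{"x":0.104,"y":0.026,"z":0.273,"ry":0.092}
{"x":0.063,"y":0.026,"z":0.285,"ry":0.092}
{"x":0.022,"y":0.026,"z":0.291,"ry":0.092}
{"x":-0.021,"y":0.026,"z":0.291,"ry":0.092}
{"x":-0.062,"y":0.026,"z":0.285,"ry":0.092}
{"x":-0.103,"y":0.025,"z":0.273,"ry":0.092}
{"x":-0.141,"y":0.025,"z":0.255,"ry":0.092}
```

>>> apply_moves(
  targets=[
    {"x": 0.259, "y": 0.028, "z": 0.135, "rx": 0.002, "ry": 0.089, "rz": 0.002, "grip": 0.65},
    {"x": 0.236, "y": 0.027, "z": 0.171, "rx": 0, "ry": 0.089, "rz": 0, "grip": 0.65},
    {"x": 0.209, "y": 0.027, "z": 0.203, "rx": 0, "ry": 0.089, "rz": 0, "grip": 0.65},
    {"x": 0.178, "y": 0.027, "z": 0.232, "rx": 0, "ry": 0.089, "rz": 0, "grip": 0.65},
    {"x": 0.142, "y": 0.027, "z": 0.255, "rx": 0, "ry": 0.089, "rz": 0, "grip": 0.65},
  ],
)

```text
t: 1.98
position: [0.4702, 0.06, 0.228]
eef_rot: [[-0.84, 0.001, 0.542], [-0.542, -0.001, -0.84], [-0.0, -1.0, 0.001]]
ft_force: [0.5, 0.1, 0.1]
opening: 0.0556
```

>>> apply_moves(
  targets=[
    {"x": 0.104, "y": 0.026, "z": 0.273, "rx": 0, "ry": 0.089, "rz": 0, "grip": 0.65},
    {"x": 0.063, "y": 0.026, "z": 0.285, "rx": 0, "ry": 0.089, "rz": 0, "grip": 0.65},
    {"x": 0.022, "y": 0.026, "z": 0.291, "rx": 0, "ry": 0.089, "rz": 0, "grip": 0.65},
  ],
)

```text
t: 2.35
position: [0.4977, -0.0719, 0.2156]
eef_rot: [[-0.99, 0.0, 0.141], [-0.141, -0.0, -0.99], [-0.0, -1.0, 0.0]]
ft_force: [0.6, 0.5, -1.3]
opening: 0.0556
```

```bash
python3 -c "
from plan import *
tilt();s=observe();R=np.array(s['eef_rot']);dy=-1.949-np.arctan2(R[1,2],R[0,2])
p,R=rows((.5314,-.233,.18),dy,5)
rows((.5314,-.233,.089),0,3,p,R)"
```

```text
t 2.35 pos [ 0.4977 -0.0719  0.2156] zang -1.43 level rx,rz [-0.0001 -0.0002] F [ 0.6   0.45 -1.32] T [-0.02 -0.04  0.05] open 0.0556 q [-0.53  0.48  0.8   2.16 -0.54  0.71 -0.8 ]
{"x":-0.014,"y":0.048,"z":0.219,"ry":0.066}
{"x":-0.037,"y":0.048,"z":0.216,"ry":0.066}
{"x":-0.059,"y":0.048,"z":0.211,"ry":0.066}
{"x":-0.081,"y":0.048,"z":0.204,"ry":0.066}
{"x":-0.101,"y":0.048,"z":0.195,"ry":0.066}
{"x":0.000,"y":0.202,"z":-0.000,"ry":-0.000}
{"x":0.000,"y":0.202,"z":-0.000,"ry":-0.000}
{"x":0.000,"y":0.202,"z":-0.000,"ry":-0.000}
```

>>> apply_moves(
  targets=[
    {"x": -0.014, "y": 0.048, "z": 0.219, "rx": 0, "ry": 0.066, "rz": 0, "grip": 0.65},
    {"x": -0.037, "y": 0.048, "z": 0.216, "rx": 0, "ry": 0.066, "rz": 0, "grip": 0.65},
    {"x": -0.059, "y": 0.048, "z": 0.211, "rx": 0, "ry": 0.066, "rz": 0, "grip": 0.65},
    {"x": -0.081, "y": 0.048, "z": 0.204, "rx": 0, "ry": 0.066, "rz": 0, "grip": 0.65},
    {"x": -0.101, "y": 0.048, "z": 0.195, "rx": 0, "ry": 0.066, "rz": 0, "grip": 0.65},
  ],
)

```text
t: 2.98
position: [0.5306, -0.2384, 0.1773]
eef_rot: [[-0.923, -0.001, -0.385], [0.385, 0.001, -0.923], [0.001, -1.0, -0.001]]
ft_force: [0.7, -0.5, 0.1]
opening: 0.0552
```

```bash
python3 -c "
from plan import *
tilt();s=observe();R=np.array(s['eef_rot']);dy=-1.949-np.arctan2(R[1,2],R[0,2])
p,R=rows((.5314,-.233,.089),dy,3)
"
```

```text
t 2.975 pos [ 0.5306 -0.2384  0.1773] zang -1.966 level rx,rz [0.0003 0.0009] F [ 0.69 -0.46  0.08] T [-0.04  0.03  0.01] open 0.0552 q [-0.22  0.67  0.84  2.02 -0.72  0.78 -0.91]
{"x":0.003,"y":0.196,"z":-0.012,"ry":-0.004}
{"x":0.003,"y":0.196,"z":-0.012,"ry":-0.004}
{"x":0.003,"y":0.196,"z":-0.012,"ry":-0.004}
```

>>> apply_moves(
  targets=[
    {"x": 0.003, "y": 0.12, "z": -0.03, "rx": 0, "ry": -0.01, "rz": 0, "grip": 0.65},
    {"x": 0, "y": 0.23, "z": 0, "rx": 0, "ry": 0, "rz": 0, "grip": 0.65},
    {"x": 0, "y": 0.22, "z": 0, "rx": 0, "ry": 0, "rz": 0, "grip": 0.65},
    {"x": 0, "y": 0, "z": 0, "rx": 0, "ry": 0, "rz": 0, "grip": 0.65},
  ],
)

```text
t: 3.48
position: [0.5314, -0.233, 0.0871]
eef_rot: [[-0.93, -0.004, -0.368], [0.368, 0.003, -0.93], [0.005, -1.0, -0.001]]
ft_force: [-0.2, 0.7, 1.6]
opening: 0.0555
```

```bash
python3 -c "
from plan import *
tilt();s=observe();R=np.array(s['eef_rot']);dy=-1.949-np.arctan2(R[1,2],R[0,2])
p,R=rows((.5314,-.233,.089),dy,1)
from workcell import camera
from h import *
o=[]
for n in('side','top'):
  p,_=camera(n); x,y=(310,130) if n=='side' else (380,195)
  o.append(cv2.resize(p[y:y+110,x:x+110,::-1],(400,400),interpolation=3))
cv2.imwrite('pics/k1.png',np.hstack(o))
"
```

```text
t 3.475 pos [ 0.5314 -0.233   0.0871] zang -1.948 level rx,rz [0.0009 0.0029] F [-0.18  0.69  1.57] T [ 0.04 -0.06  0.02] open 0.0555 q [-0.13  0.77  0.69  2.06 -0.86  0.63 -0.78]
{"x":0.000,"y":-0.012,"z":0.000,"ry":0.001}
```

View pics/k1.png

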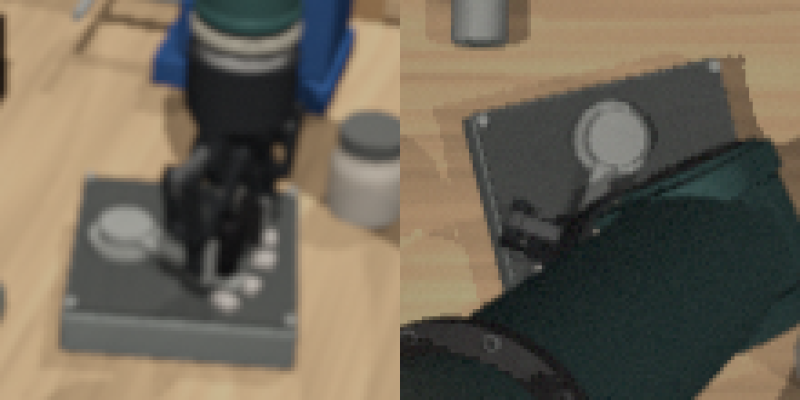

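The picture shows the gripper straddling the knob, around (225,250) in the side crop. I'll close the grip.

>>> apply_moves(
  targets=[
    {"x": 0, "y": 0, "z": 0, "rx": 0, "ry": 0, "rz": 0, "grip": 0.15},
    {"x": 0, "y": 0, "z": 0, "rx": 0, "ry": 0, "rz": 0, "grip": 0.15},
    {"x": 0, "y": 0, "z": 0, "rx": 0, "ry": 0, "rz": 0, "grip": 0.15},
    {"x": 0, "y": 0, "z": 0, "rx": 0, "ry": 0, "rz": 0, "grip": 0.15},
  ],
  grip_force=30,
)

```text
t: 4.08
position: [0.5339, -0.2349, 0.0919]
eef_rot: [[-0.93, 0.004, -0.368], [0.368, -0.002, -0.93], [-0.005, -1.0, 0.001]]
ft_force: [0.1, -1.2, -6.0]
opening: 0.023
```

```bash
python3 -c "
from plan import *
tilt()"
```

```text
t 4.075 pos [ 0.5339 -0.2349  0.0919] zang -1.948 level rx,rz [-0.0005 -0.0029] F [ 0.15 -1.18 -5.96] T [-0.22 -0.07  0.03] open 0.023 q [-0.13  0.77  0.7   2.06 -0.86  0.63 -0.79]
```

>>> apply_moves(
  targets=[
    {"x": -0.007, "y": 0, "z": 0.09, "rx": 0, "ry": -0.095, "rz": 0, "grip": 0.15},
    {"x": -0.007, "y": 0, "z": 0.09, "rx": 0, "ry": -0.095, "rz": 0, "grip": 0.15},
    {"x": -0.007, "y": 0, "z": 0.09, "rx": 0, "ry": -0.095, "rz": 0, "grip": 0.15},
    {"x": -0.007, "y": 0, "z": 0.09, "rx": 0, "ry": -0.095, "rz": 0, "grip": 0.15},
  ],
)

```text
t: 4.58
position: [0.5288, -0.2881, 0.0919]
eef_rot: [[-0.972, 0.002, 0.235], [-0.235, -0.001, -0.972], [-0.001, -1.0, 0.001]]
ft_force: [0.7, -0.8, -4.8]
opening: 0.0225
```

```bash
cat > arc.py <<'E'
from plan import *
tilt();s=observe();R=np.array(s['eef_rot']);p=np.array(s['position'])
v=p[:2]-[.615,-.266];print('r',np.hypot(*v),'lever',np.arctan2(-v[1],-v[0])-.222+.6,'ztan',np.arctan2(R[1,2],R[0,2])+1.949)
def tgt(th):
    a=.222+th-.6;return np.array([.615-.09*np.cos(a),-.266-.09*np.sin(a),.089])
for th in(.6,.9,1.2,1.25): print(th,np.round(R.T@(tgt(th)-p)/.15,3))
E
python3 arc.py
```

```text
t 4.575 pos [ 0.5288 -0.2881  0.0919] zang -1.333 level rx,rz [-0.0008 -0.0009] F [ 0.67 -0.79 -4.83] T [ 0.28 -0.32 -0.05] open 0.0225 q [ 0.06  0.73  0.54  2.01 -0.68  0.58 -0.27]
r 0.08901693101753264 lever 0.62928353458094 ztan 0.6156697181748201
0.6 [ 0.007  0.019 -0.018]
0.9 [-0.017  0.019  0.16 ]
1.2 [-0.093  0.02   0.323]
1.25 [-0.11   0.02   0.347]
```

>>> apply_moves(
  targets=[
    {"x": -0.007, "y": 0, "z": 0.09, "rx": 0, "ry": -0.095, "rz": 0, "grip": 0.15},
    {"x": -0.007, "y": 0, "z": 0.09, "rx": 0, "ry": -0.095, "rz": 0, "grip": 0.15},
    {"x": -0.007, "y": 0, "z": 0.09, "rx": 0, "ry": -0.095, "rz": 0, "grip": 0.15},
    {"x": -0.006, "y": 0, "z": 0.08, "rx": 0, "ry": -0.08, "rz": 0, "grip": 0.15},
    {"x": 0, "y": 0, "z": 0, "rx": 0, "ry": 0, "rz": 0, "grip": 0.15},
  ],
)

```text
t: 5.2
position: [0.5539, -0.3331, 0.0918]
eef_rot: [[-0.677, -0.002, 0.736], [-0.736, 0.004, -0.677], [-0.002, -1.0, -0.004]]
ft_force: [-0.1, 0.7, -1.3]
opening: 0.0228
```

```bash
python3 arc.py
```

```text
t 5.2 pos [ 0.5539 -0.3331  0.0918] zang -0.744 level rx,rz [ 0.0028 -0.0013] F [-0.11  0.71 -1.34] T [ 0.13 -0.16  0.09] open 0.0228 q [ 0.21  0.74  0.39  1.9  -0.48  0.6   0.17]
r 0.09077936457262852 lever 1.2097587369847949 ztan 1.2048450666365942
0.6 [-0.112  0.02  -0.344]
0.9 [-0.033  0.02  -0.183]
1.2 [-0.005  0.019 -0.006]
1.25 [-0.006  0.019  0.024]
```

>>> apply_moves(
  targets=[
    {"x": 0, "y": 0, "z": 0, "rx": 0, "ry": 0, "rz": 0, "grip": 0.65},
    {"x": 0, "y": 0, "z": 0, "rx": 0, "ry": 0, "rz": 0, "grip": 0.65},
    {"x": 0, "y": 0, "z": 0, "rx": 0, "ry": 0, "rz": 0, "grip": 0.65},
    {"x": 0, "y": -0.3, "z": 0, "rx": 0, "ry": 0, "rz": 0, "grip": 0.8},
    {"x": 0, "y": -0.35, "z": 0, "rx": 0, "ry": 0, "rz": 0, "grip": 0.8},
  ],
)

```text
t: 5.82
position: [0.5516, -0.3315, 0.1884]
eef_rot: [[-0.681, -0.009, 0.732], [-0.732, 0.007, -0.681], [0.001, -1.0, -0.012]]
ft_force: [0.8, -0.5, -0.1]
opening: 0.0682
```

```bash
python3 -c "
from plan import *
tilt();s=observe();R=np.array(s['eef_rot']);dy=.07-np.arctan2(R[1,2],R[0,2])
p,R=rows((.5277,.141,.19),dy,10)
"
```

```text
t 5.825 pos [ 0.5516 -0.3315  0.1884] zang -0.75 level rx,rz [0.0073 0.0005] F [ 0.84 -0.51 -0.06] T [-0.06 -0.03 -0.03] open 0.0682 q [ 0.14  0.62  0.49  1.86 -0.4   0.78  0.1 ]
{"x":-0.220,"y":0.001,"z":-0.226,"ry":-0.052}
{"x":-0.237,"y":0.001,"z":-0.208,"ry":-0.052}
{"x":-0.254,"y":0.001,"z":-0.187,"ry":-0.052}
{"x":-0.268,"y":0.001,"z":-0.166,"ry":-0.052}
{"x":-0.281,"y":0.000,"z":-0.144,"ry":-0.052}
{"x":-0.292,"y":0.000,"z":-0.120,"ry":-0.052}
{"x":-0.300,"y":-0.000,"z":-0.096,"ry":-0.052}
{"x":-0.307,"y":-0.000,"z":-0.071,"ry":-0.052}
{"x":-0.312,"y":-0.001,"z":-0.045,"ry":-0.052}
{"x":-0.315,"y":-0.001,"z":-0.020,"ry":-0.052}
```

>>> apply_moves(
  targets=[
    {"x": -0.22, "y": 0, "z": -0.226, "rx": 0.005, "ry": -0.052, "rz": 0, "grip": 0.8},
    {"x": -0.237, "y": 0, "z": -0.208, "rx": 0.002, "ry": -0.052, "rz": 0, "grip": 0.8},
    {"x": -0.254, "y": 0, "z": -0.187, "rx": 0, "ry": -0.052, "rz": 0, "grip": 0.8},
    {"x": -0.268, "y": 0, "z": -0.166, "rx": 0, "ry": -0.052, "rz": 0, "grip": 0.8},
    {"x": -0.281, "y": 0, "z": -0.144, "rx": 0, "ry": -0.052, "rz": 0, "grip": 0.8},
  ],
)

```text
t: 6.45
position: [0.5426, -0.097, 0.1946]
eef_rot: [[-0.334, 0.015, 0.942], [-0.943, -0.01, -0.334], [0.005, -1.0, 0.018]]
ft_force: [-0.2, 0.6, 0.3]
opening: 0.0686
```

>>> apply_moves(
  targets=[
    {"x": -0.292, "y": 0, "z": -0.12, "rx": 0, "ry": -0.052, "rz": 0, "grip": 0.8},
    {"x": -0.3, "y": 0, "z": -0.096, "rx": 0, "ry": -0.052, "rz": 0, "grip": 0.8},
    {"x": -0.307, "y": 0, "z": -0.071, "rx": 0, "ry": -0.052, "rz": 0, "grip": 0.8},
    {"x": -0.25, "y": 0, "z": -0.045, "rx": 0, "ry": -0.052, "rz": 0, "grip": 0.8},
  ],
)

```text
t: 6.95
position: [0.5314, 0.0895, 0.194]
eef_rot: [[-0.004, 0.019, 1.0], [-1.0, -0.01, -0.004], [0.01, -1.0, 0.019]]
ft_force: [0.5, -0.1, -0.4]
opening: 0.0682
```

```bash
python3 -c "
from plan import *
tilt();s=observe();R=np.array(s['eef_rot']);dy=.07-np.arctan2(R[1,2],R[0,2])
p,R=rows((.5275,.141,.15),dy,2)
from workcell import camera
from h import *
o=[]
for n in('side','top'):
  p,d=camera(n); x,y=(310,150) if n=='side' else (390,200)
  o.append(cv2.resize(p[y:y+100,x:x+100,::-1],(400,400),interpolation=3))
cv2.imwrite('pics/k2.png',np.hstack(o))
W=cloud('top',d);S=W[200:300,390:490].reshape(-1,3);S=S[(S[:,2]>.09)&(S[:,2]<.12)];print(len(S),S.mean(0))
"
```

```text
t 6.95 pos [0.5314 0.0895 0.194 ] zang -0.004 level rx,rz [-0.012   0.0061] F [ 0.52 -0.07 -0.38] T [-0.02 -0.07 -0.01] open 0.0682 q [-0.5   0.46  0.33  2.1  -0.23  0.6  -0.03]
{"x":-0.173,"y":0.145,"z":-0.016,"ry":-0.024}
{"x":-0.173,"y":0.145,"z":-0.010,"ry":-0.024}
90 [ 0.55468522 -0.3310283   0.10322063]
```

View pics/k2.png

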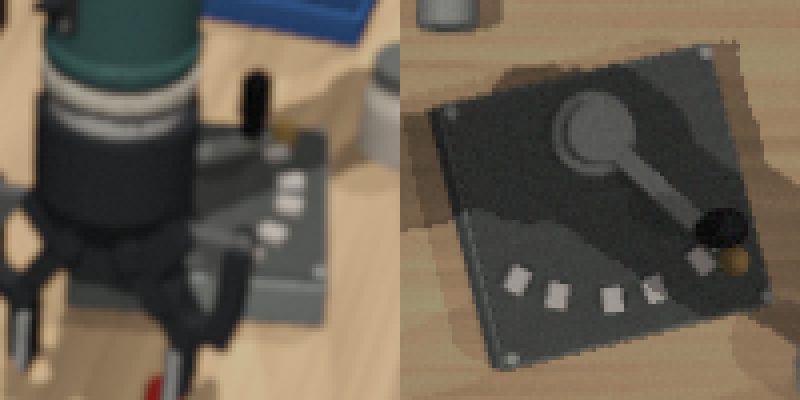

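The knob has moved to (0.555,-0.331) and stands next to the stud, at (720,228) in the right half of the picture. The lever is therefore in the far notch and staying there. Next is the cap.

>>> apply_moves(
  targets=[
    {"x": -0.16, "y": 0.08, "z": -0.016, "rx": -0.012, "ry": -0.024, "rz": 0.006, "grip": 0.85},
    {"x": -0.17, "y": 0.08, "z": -0.01, "rx": 0, "ry": -0.024, "rz": 0, "grip": 0.85},
    {"x": 0, "y": 0, "z": 0, "rx": 0, "ry": 0, "rz": 0, "grip": 0.85},
  ],
)

```text
t: 7.42
position: [0.5261, 0.1451, 0.1679]
eef_rot: [[0.079, -0.002, 0.997], [-0.997, 0.002, 0.079], [-0.002, -1.0, -0.002]]
ft_force: [0.4, -0.1, 0.8]
opening: 0.0727
```

```bash
cat > g.py <<'E'
from plan import *
import sys
tilt();s=observe();R=np.array(s['eef_rot']);dy=.07-np.arctan2(R[1,2],R[0,2])
p,R=rows((.5275,.141,float(sys.argv[1])),dy,1)
E
python3 g.py .13
```

```text
t 7.425 pos [0.5261 0.1451 0.1679] zang 0.079 level rx,rz [ 0.0011 -0.0016] F [ 0.39 -0.11  0.75] T [0.03 0.05 0.  ] open 0.0727 q [-0.55  0.5   0.27  2.09 -0.25  0.58 -0.03]
{"x":0.029,"y":0.253,"z":0.008,"ry":0.006}
```

>>> apply_moves(
  targets=[
    {"x": 0.029, "y": 0.25, "z": 0.008, "rx": 0, "ry": 0, "rz": 0, "grip": 0.85},
    {"x": 0, "y": 0.1, "z": 0, "rx": 0, "ry": 0, "rz": 0, "grip": 0.85},
    {"x": 0, "y": 0, "z": 0, "rx": 0, "ry": 0, "rz": 0, "grip": 0.85},
  ],
)

```text
t: 7.8
position: [0.5287, 0.1393, 0.1144]
eef_rot: [[0.077, -0.0, 0.997], [-0.997, 0.001, 0.077], [-0.001, -1.0, -0.0]]
ft_force: [0.9, -0.8, -0.9]
opening: 0.0724
```

```bash
python3 g.py .088
```

```text
t 7.8 pos [0.5287 0.1393 0.1144] zang 0.077 level rx,rz [ 0.0002 -0.0007] F [ 0.87 -0.81 -0.89] T [-0.04 -0.01 -0.  ] open 0.0724 q [-0.51  0.59  0.23  2.12 -0.29  0.47  0.02]
{"x":-0.012,"y":0.176,"z":-0.007,"ry":0.004}
```

>>> apply_moves(
  targets=[
    {"x": -0.012, "y": 0.08, "z": -0.007, "rx": 0, "ry": 0, "rz": 0, "grip": 0.85},
    {"x": 0, "y": 0.08, "z": 0, "rx": 0, "ry": 0, "rz": 0, "grip": 0.85},
    {"x": 0, "y": 0, "z": 0, "rx": 0, "ry": 0, "rz": 0, "grip": 0.85},
  ],
)

```text
t: 8.18
position: [0.5287, 0.1409, 0.0906]
eef_rot: [[0.076, 0.002, 0.997], [-0.997, 0.002, 0.076], [-0.002, -1.0, 0.003]]
ft_force: [0.9, 0.2, -0.3]
opening: 0.0723
```

```bash
python3 g.py .088; python3 - <<'E'
from workcell import camera
from h import *
o=[]
for n in('side','top'):
  p,d=camera(n); x,y=(260,260) if n=='side' else (210,210)
  o.append(cv2.resize(p[y:y+130,x:x+130,::-1],(400,400),interpolation=3))
cv2.imwrite('pics/k3.png',np.hstack(o))
E
```

```text
t 8.175 pos [0.5287 0.1409 0.0906] zang 0.076 level rx,rz [-0.0017 -0.001 ] F [ 0.94  0.22 -0.27] T [-0.01  0.01 -0.02] open 0.0723 q [-0.49  0.63  0.2   2.12 -0.3   0.41  0.03]
{"x":-0.001,"y":0.017,"z":-0.008,"ry":0.004}
```

View pics/k3.png

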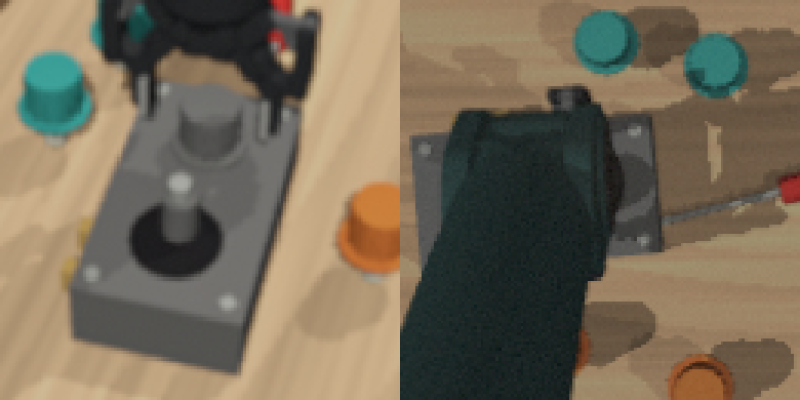

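The jaws straddle the cap, with the fingers at (145,95) and (270,120) and the cap at (210,125) in the left half. I'll grip it.

>>> apply_moves(
  targets=[
    {"x": 0, "y": 0.012, "z": -0.004, "rx": 0, "ry": 0, "rz": 0, "grip": 0.3},
    {"x": 0, "y": 0, "z": 0, "rx": 0, "ry": 0, "rz": 0, "grip": 0.3},
    {"x": 0, "y": 0, "z": 0, "rx": 0, "ry": 0, "rz": 0, "grip": 0.3},
    {"x": 0, "y": 0, "z": 0, "rx": 0, "ry": 0, "rz": 0, "grip": 0.3},
    {"x": 0, "y": 0, "z": 0, "rx": 0, "ry": 0, "rz": 0, "grip": 0.3},
  ],
  grip_force=45,
)

```text
t: 8.9
position: [0.5278, 0.141, 0.0902]
eef_rot: [[0.076, 0.003, 0.997], [-0.997, 0.002, 0.076], [-0.002, -1.0, 0.003]]
ft_force: [0.1, 0.3, -1.0]
opening: 0.0387
```

```bash
python3 -c "
from plan import *
tilt()"
```

```text
t 8.9 pos [0.5278 0.141  0.0902] zang 0.076 level rx,rz [-0.0017 -0.0014] F [ 0.1   0.35 -1.01] T [-0.04  0.08 -0.02] open 0.0387 q [-0.49  0.63  0.2   2.13 -0.3   0.41  0.03]
```

>>> apply_moves(
  targets=[
    {"x": 0, "y": 0, "z": 0, "rx": 0, "ry": -0.035, "rz": 0, "grip": 0.3},
    {"x": 0, "y": 0, "z": 0, "rx": 0, "ry": -0.035, "rz": 0, "grip": 0.3},
    {"x": 0, "y": 0, "z": 0, "rx": 0, "ry": -0.035, "rz": 0, "grip": 0.3},
  ],
)

```text
t: 9.28
position: [0.5276, 0.141, 0.0901]
eef_rot: [[0.245, 0.002, 0.97], [-0.97, 0.003, 0.245], [-0.002, -1.0, 0.003]]
ft_force: [-0.6, -0.1, -0.9]
opening: 0.0387
```

```bash
python3 -c "
from plan import *
tilt()"
```

```text
t 9.275 pos [0.5276 0.141  0.0901] zang 0.247 level rx,rz [-0.0017 -0.0014] F [-0.56 -0.06 -0.89] T [ 0.08  0.1  -0.94] open 0.0387 q [-0.46  0.62  0.16  2.13 -0.24  0.41  0.14]
```

A torque of -0.94 N m has built up at 9.8° anticlockwise, which looks like the wrong-way stop. I'll try clockwise.

>>> apply_moves(
  targets=[
    {"x": 0, "y": 0, "z": 0, "rx": 0, "ry": 0.05, "rz": 0, "grip": 0.3},
    {"x": 0, "y": 0, "z": 0, "rx": 0, "ry": 0.05, "rz": 0, "grip": 0.3},
  ],
)

```text
t: 9.52
position: [0.5278, 0.1411, 0.0902]
eef_rot: [[0.091, 0.002, 0.996], [-0.996, 0.004, 0.091], [-0.003, -1.0, 0.002]]
ft_force: [-1.2, 0.3, -0.4]
opening: 0.0387
```

```bash
python3 -c "
from plan import *
tilt()"
```

```text
t 9.525 pos [0.5278 0.1411 0.0902] zang 0.091 level rx,rz [-0.0016 -0.0022] F [-1.18  0.3  -0.38] T [-0.02  0.09 -0.05] open 0.0387 q [-0.49  0.63  0.2   2.13 -0.3   0.41  0.04]
```

>>> apply_moves(
  targets=[
    {"x": 0, "y": 0, "z": 0, "rx": 0, "ry": 0.05, "rz": 0, "grip": 0.3},
    {"x": 0, "y": 0, "z": 0, "rx": 0, "ry": 0.05, "rz": 0, "grip": 0.3},
    {"x": 0, "y": 0, "z": 0, "rx": 0, "ry": 0.05, "rz": 0, "grip": 0.3},
  ],
)

```text
t: 9.9
position: [0.5276, 0.1418, 0.0902]
eef_rot: [[-0.142, 0.002, 0.99], [-0.99, 0.004, -0.142], [-0.005, -1.0, 0.001]]
ft_force: [-0.2, -0.4, 0.3]
opening: 0.0389
```

```bash
python3 -c "
from plan import *
tilt()"
```

```text
t 9.9 pos [0.5276 0.1418 0.0902] zang -0.143 level rx,rz [-0.0006 -0.003 ] F [-0.21 -0.36  0.31] T [ 0.05  0.18 -0.02] open 0.0389 q [-0.53  0.63  0.26  2.13 -0.38  0.42 -0.11]
```

>>> apply_moves(
  targets=[
    {"x": 0, "y": 0, "z": 0, "rx": 0, "ry": 0.06, "rz": 0, "grip": 0.3},
    {"x": 0, "y": 0, "z": 0, "rx": 0, "ry": 0.06, "rz": 0, "grip": 0.3},
    {"x": 0, "y": 0, "z": 0, "rx": 0, "ry": 0.06, "rz": 0, "grip": 0.3},
    {"x": 0, "y": 0, "z": 0, "rx": 0, "ry": 0.06, "rz": 0, "grip": 0.3},
    {"x": 0, "y": 0, "z": 0, "rx": 0, "ry": 0.06, "rz": 0, "grip": 0.3},
  ],
)

```text
t: 10.52
position: [0.5276, 0.1423, 0.0903]
eef_rot: [[-0.576, 0.001, 0.818], [-0.818, 0.005, -0.576], [-0.005, -1.0, -0.002]]
ft_force: [-0.7, 0.1, -1.2]
opening: 0.0386
```

```bash
python3 g.py .09
```

```text
t 10.525 pos [0.5276 0.1423 0.0903] zang -0.614 level rx,rz [ 0.0012 -0.0031] F [-0.74  0.07 -1.16] T [-0.2   0.1   0.02] open 0.0386 q [-0.61  0.65  0.38  2.13 -0.55  0.45 -0.42]
{"x":0.008,"y":0.002,"z":0.005,"ry":-0.435}
```

Turning clockwise is free: 40° so far with no torque. I'll keep going, taking out the 1 mm drift and the slight tilt.

>>> apply_moves(
  targets=[
    {"x": 0.006, "y": 0, "z": 0.004, "rx": 0.001, "ry": 0.06, "rz": -0.003, "grip": 0.3},
    {"x": 0, "y": 0, "z": 0, "rx": 0, "ry": 0.06, "rz": 0, "grip": 0.3},
    {"x": 0, "y": 0, "z": 0, "rx": 0, "ry": 0.06, "rz": 0, "grip": 0.3},
    {"x": 0, "y": 0, "z": 0, "rx": 0, "ry": 0.04, "rz": 0, "grip": 0.3},
  ],
)

```text
t: 11.02
position: [0.5278, 0.1423, 0.0902]
eef_rot: [[-0.818, -0.001, 0.575], [-0.575, 0.001, -0.818], [-0.0, -1.0, -0.001]]
ft_force: [-1.0, -1.0, 1.1]
opening: 0.0384
```

```bash
python3 g.py .09
```

```text
t 11.025 pos [0.5278 0.1423 0.0902] zang -0.958 level rx,rz [ 0.0008 -0.0001] F [-0.99 -0.98  1.12] T [-0.07  0.22  0.06] open 0.0384 q [-0.68  0.67  0.47  2.13 -0.66  0.48 -0.65]
{"x":0.007,"y":0.002,"z":0.006,"ry":-0.654}
```

>>> apply_moves(
  targets=[
    {"x": 0, "y": 0, "z": 0, "rx": 0, "ry": 0.035, "rz": 0, "grip": 0.3},
    {"x": 0, "y": 0, "z": 0, "rx": 0, "ry": 0.035, "rz": 0, "grip": 0.3},
    {"x": 0, "y": 0, "z": 0, "rx": 0, "ry": 0.02, "rz": 0, "grip": 0.3},
  ],
)

```text
t: 11.4
position: [0.5268, 0.142, 0.0903]
eef_rot: [[-0.891, -0.003, 0.454], [-0.454, 0.001, -0.891], [0.002, -1.0, -0.002]]
ft_force: [-2.6, -1.2, 1.8]
opening: 0.0384
```

```bash
python3 g.py .09
```

```text
t 11.4 pos [0.5268 0.142  0.0903] zang -1.099 level rx,rz [0.0012 0.0014] F [-2.62 -1.21  1.76] T [-0.18  0.29  0.1 ] open 0.0384 q [-0.7   0.68  0.51  2.13 -0.7   0.5  -0.75]
{"x":-0.001,"y":0.002,"z":0.008,"ry":-0.744}
```

>>> apply_moves(
  targets=[
    {"x": 0, "y": 0, "z": 0, "rx": 0, "ry": 0.03, "rz": 0, "grip": 0.3},
    {"x": 0, "y": 0, "z": 0, "rx": 0, "ry": 0.03, "rz": 0, "grip": 0.3},
  ],
)

```text
t: 11.65
position: [0.5263, 0.1418, 0.0903]
eef_rot: [[-0.929, -0.004, 0.37], [-0.37, -0.0, -0.929], [0.004, -1.0, -0.001]]
ft_force: [-0.9, -0.5, 2.3]
opening: 0.0386
```

```bash
python3 g.py .09
```

```text
t 11.65 pos [0.5263 0.1418 0.0903] zang -1.191 level rx,rz [0.0007 0.0024] F [-0.91 -0.51  2.34] T [-0.31  0.19  1.22] open 0.0386 q [-0.72  0.69  0.54  2.13 -0.73  0.51 -0.82]
{"x":-0.005,"y":0.002,"z":0.008,"ry":-0.803}
```

At 72.6° the torque jumps to 1.22 N m, so this is the release stop. I'll ease the torque slightly and lift gently while watching the force.

>>> apply_moves(
  targets=[
    {"x": 0, "y": 0, "z": 0.004, "rx": 0, "ry": -0.02, "rz": 0.002, "grip": 0.3},
    {"x": 0, "y": -0.02, "z": 0, "rx": 0, "ry": 0, "rz": 0, "grip": 0.3},
    {"x": 0, "y": -0.02, "z": 0, "rx": 0, "ry": 0, "rz": 0, "grip": 0.3},
  ],
)

```text
t: 12.02
position: [0.526, 0.1419, 0.0939]
eef_rot: [[-0.916, -0.002, 0.401], [-0.401, -0.001, -0.916], [0.002, -1.0, 0.0]]
ft_force: [1.6, -0.2, -11.9]
opening: 0.0386
```

```bash
python3 g.py .09
```

```text
t 12.025 pos [0.526  0.1419 0.0939] zang -1.158 level rx,rz [-0.0003  0.0013] F [  1.62  -0.19 -11.91] T [ 0.03 -0.48  0.32] open 0.0386 q [-0.72  0.68  0.53  2.14 -0.72  0.51 -0.8 ]
{"x":-0.007,"y":0.026,"z":0.010,"ry":-0.782}
```

>>> apply_moves(
  targets=[
    {"x": 0, "y": 0, "z": 0, "rx": 0, "ry": 0, "rz": 0, "grip": 0.3},
  ],
)

```text
t: 12.15
position: [0.5263, 0.142, 0.0943]
eef_rot: [[-0.916, -0.002, 0.4], [-0.4, -0.0, -0.916], [0.002, -1.0, -0.0]]
ft_force: [-0.8, -0.0, 1.8]
opening: 0.0387
```

```bash
python3 g.py .09;  python3 - <<'E'
from workcell import camera
from h import *
p,d=camera('side'); x,y=(280,270)
cv2.imwrite('pics/k4.png',cv2.resize(p[y:y+90,x:x+120,::-1],(800,600),interpolation=3))
E
```

```text
t 12.15 pos [0.5263 0.142  0.0943] zang -1.159 level rx,rz [0.0002 0.001 ] F [-0.78 -0.04  1.83] T [-0.05  0.2   0.2 ] open 0.0387 q [-0.72  0.68  0.53  2.13 -0.72  0.51 -0.8 ]
{"x":-0.005,"y":0.029,"z":0.010,"ry":-0.782}
```

View pics/k4.png

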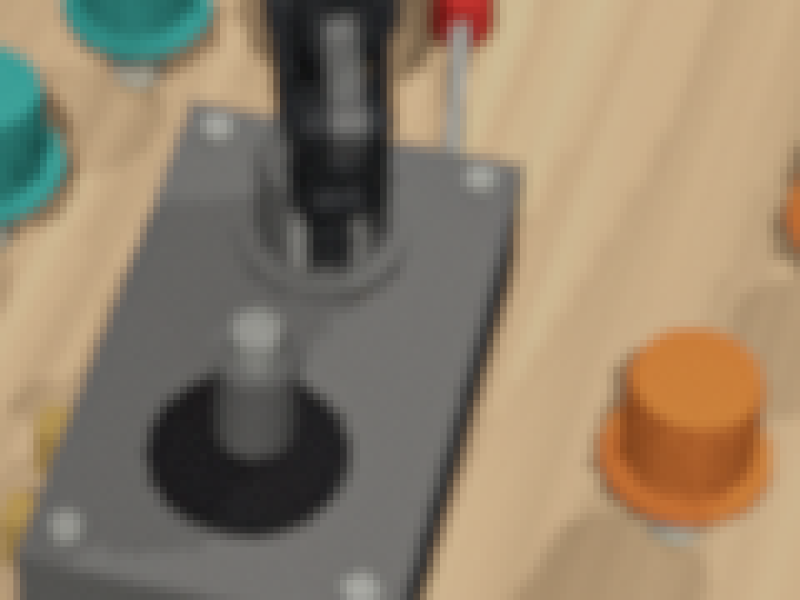

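The cap's skirt is at (320,280). The force has relaxed to almost nothing after a 4 mm lift, more than the 2 mm of locked play. I'll lift another small step.

>>> apply_moves(
  targets=[
    {"x": 0, "y": -0.015, "z": 0, "rx": 0, "ry": 0, "rz": 0, "grip": 0.3},
    {"x": 0, "y": -0.015, "z": 0, "rx": 0, "ry": 0, "rz": 0, "grip": 0.3},
  ],
)

```text
t: 12.45
position: [0.527, 0.1418, 0.1]
eef_rot: [[-0.918, 0.0, 0.397], [-0.397, 0.001, -0.918], [-0.0, -1.0, -0.001]]
ft_force: [-1.0, -0.7, -0.6]
opening: 0.0385
```

```bash
python3 g.py .09;  python3 - <<'E'
from workcell import camera
from h import *
p,d=camera('side'); x,y=(280,270)
cv2.imwrite('pics/k5.png',cv2.resize(p[y:y+90,x:x+120,::-1],(800,600),interpolation=3))
E
```

```text
t 12.45 pos [0.527  0.1418 0.1   ] zang -1.162 level rx,rz [ 0.0005 -0.0002] F [-1.05 -0.67 -0.57] T [ 0.02 -0.04  0.03] open 0.0385 q [-0.73  0.67  0.55  2.13 -0.71  0.52 -0.81]
{"x":-0.001,"y":0.067,"z":0.007,"ry":-0.785}
```

View pics/k5.png

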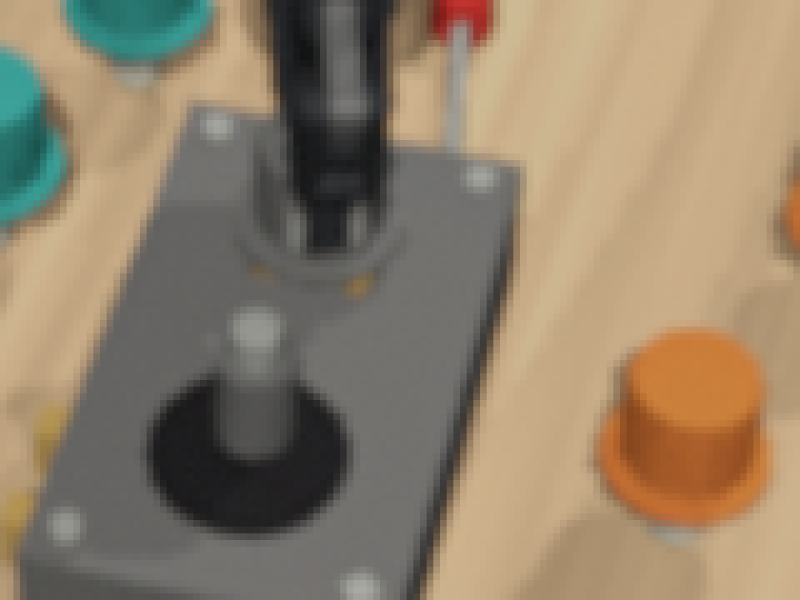

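The cap is coming out: the skirt has risen to (320,260), brass shows under it, and there is no load. I'll lift straight up.

>>> apply_moves(
  targets=[
    {"x": 0, "y": -0.06, "z": 0, "rx": 0, "ry": 0, "rz": 0, "grip": 0.3},
    {"x": 0, "y": -0.08, "z": 0, "rx": 0, "ry": 0, "rz": 0, "grip": 0.3},
    {"x": 0, "y": -0.08, "z": 0, "rx": 0, "ry": 0, "rz": 0, "grip": 0.3},
    {"x": 0, "y": -0.08, "z": 0, "rx": 0, "ry": 0, "rz": 0, "grip": 0.3},
    {"x": 0, "y": -0.08, "z": 0, "rx": 0, "ry": 0, "rz": 0, "grip": 0.3},
  ],
)

```text
t: 13.12
position: [0.5276, 0.1416, 0.1621]
eef_rot: [[-0.919, 0.002, 0.395], [-0.395, 0.002, -0.919], [-0.003, -1.0, -0.001]]
ft_force: [-0.1, -0.6, -0.3]
opening: 0.0387
```

```bash
python3 g.py .2
```

```text
t 13.125 pos [0.5276 0.1416 0.1621] zang -1.164 level rx,rz [ 0.0008 -0.0017] F [-0.09 -0.57 -0.27] T [ 0.05 -0.01  0.02] open 0.0387 q [-0.81  0.59  0.66  2.11 -0.61  0.64 -0.89]
{"x":0.002,"y":-0.253,"z":0.003,"ry":-0.786}
```

>>> apply_moves(
  targets=[
    {"x": 0, "y": -0.12, "z": 0, "rx": 0, "ry": 0, "rz": -0.001, "grip": 0.3},
    {"x": 0, "y": -0.1, "z": 0, "rx": 0, "ry": 0, "rz": 0, "grip": 0.3},
    {"x": 0, "y": 0, "z": 0, "rx": 0, "ry": 0, "rz": 0, "grip": 0.3},
    {"x": 0, "y": 0, "z": 0, "rx": 0, "ry": 0, "rz": 0, "grip": 0.3},
    {"x": 0, "y": 0, "z": 0, "rx": 0, "ry": 0, "rz": 0, "grip": 0.3},
  ],
)

```text
t: 13.75
position: [0.5272, 0.1418, 0.1977]
eef_rot: [[-0.918, 0.001, 0.396], [-0.396, 0.002, -0.918], [-0.002, -1.0, -0.002]]
ft_force: [-0.0, -0.2, -1.3]
opening: 0.0387
```

```bash
python3 g.py .2;  python3 - <<'E'
from workcell import camera
from h import *
o=[]
for n in('side','top'):
  p,d=camera(n); x,y=(250,180) if n=='side' else (300,180)
  o.append(cv2.resize(p[y:y+200,x:x+200,::-1],(400,400),interpolation=3))
cv2.imwrite('pics/k6.png',np.hstack(o))
W=cloud('top',d);S=W[200:300,390:490].reshape(-1,3);S=S[(S[:,2]>.09)&(S[:,2]<.12)];print(len(S),S.mean(0))
E
```

```text
t 13.75 pos [0.5272 0.1418 0.1977] zang -1.164 level rx,rz [ 0.001  -0.0011] F [-0.05 -0.19 -1.29] T [-0.02  0.03 -0.01] open 0.0387 q [-0.86  0.54  0.72  2.08 -0.55  0.71 -0.94]
{"x":0.000,"y":-0.015,"z":0.006,"ry":-0.785}
91 [ 0.55456773 -0.33121936  0.10313525]
```

View pics/k6.png

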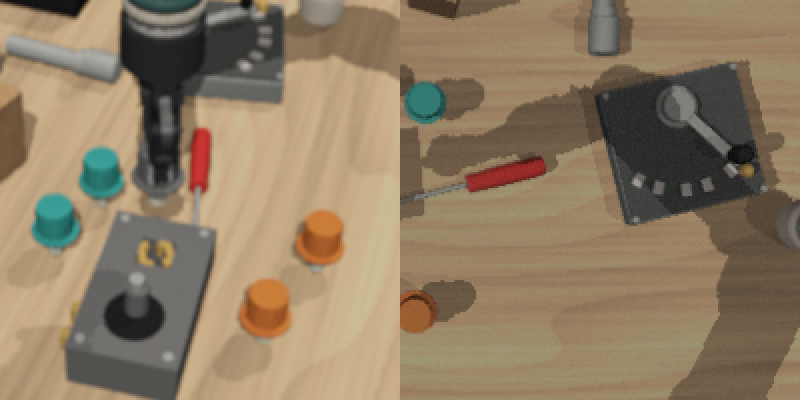

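```bash
python3 - <<'E'
from h import *
from workcell import observe,order
print((proj('side',[[.5272,.1418,.16],[.5272,.1418,.126]])-[250,180])*2)
s=observe();print(np.abs(s['dq']).max(),s['opening'],s['position'])
print(order.hand_in())
E
```

```text
[[155.73655389 178.32481544]
 [154.83204436 203.50962714]]
0.0015550943852903156 0.03879694288843959 [0.52719005 0.14179208 0.1976246 ]
the job is handed in; nothing more can be done
None
```

I moved the switch lever to the notch marked by the brass stud, took the fuse cap out, and handed the job in at about 14 s of the 51 s allowed. The hand-in gave no verdict.

- **Lever:** the stud marked the far notch (1.2 rad). After I let go, the knob measured (0.555, -0.331), within about 2 mm of its place in that notch. It read the same in the last picture.
- **Turning the cap:** I tried anticlockwise first and met a stop (0.94 N m) within 10°. Clockwise it turned freely to the release stop at about 70°, where the torque rose to 1.2 N m. I then eased back slightly and lifted.
- **Lifting the cap:** the downward force briefly reached 12 N during the first 4 mm. It eased to almost nothing before I went on. I read this as friction, because brass showed below the cap at the next small step and the rest came up free.
- **Final state:** the cap is held upright and still at a 38.8 mm opening, about 45 N of grip. By my estimate there is about 7 cm of air between the bottom of its fuse and the base. The cap sits where expected in the last side picture, and its socket is empty.
- **Other things:** I saw nothing else disturbed in the last pictures, but I did not measure each item. No check failed.

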